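Set round-bottom flasks in their heating mantles

TASK

Pick out the four stoppered round-bottom flasks standing on cork rings and set each one upright in the heating mantle whose nest fits it: the smallest flask in the smallest mantle, and so on up to the largest. Lower each flask gently until it sits fully down in its nest, and let go; do not drop it in. Leave the conical flask and the measuring cylinder standing where they are.

Things in the scene. Friction and masses are not known exactly. Their poses are not given: they have to be found in the camera images.
- flask50_mid (a point): The smallest of 4 amber round-bottom flasks, ~0.16 kg: ball 51 mm wide, straight neck 24 mm wide and 48 mm long (lip 3 mm wider), fixed glass stopper 14 mm tall; 113 mm in all. Point: on its axis, half-way up, 31 mm above the ball's centre; z up the neck. Grip the neck 24.5 mm above it. Starts on a loose cork ring 72 mm wide, 30 mm tall; ball's bottom 23 mm above the bench.
- flask100_mid (a point): The second smallest of 4 amber round-bottom flasks, ~0.22 kg: ball 64 mm wide, straight neck 26 mm wide and 50 mm long (lip 3 mm wider), fixed glass stopper 14 mm tall; 128 mm in all. Point: on its axis, half-way up, 32 mm above the ball's centre; z up the neck. Grip the neck 32 mm above it. Starts on a loose cork ring 81 mm wide, 30 mm tall; ball's bottom 21 mm above the bench.
- flask250_mid (a point): The second largest of 4 amber round-bottom flasks, ~0.32 kg: ball 85 mm wide, straight neck 29 mm wide and 55 mm long (lip 3 mm wider), fixed glass stopper 14 mm tall; 154 mm in all. Point: on its axis, half-way up, 34.5 mm above the ball's centre; z up the neck. Grip the neck 45 mm above it. Starts on a loose cork ring 96 mm wide, 30 mm tall; ball's bottom 18 mm above the bench.
- flask500_mid (a point): The largest of 4 amber round-bottom flasks, ~0.45 kg: ball 105 mm wide, straight neck 32 mm wide and 60 mm long (lip 3 mm wider), fixed glass stopper 14 mm tall; 179 mm in all. Point: on its axis, half-way up, 37 mm above the ball's centre; z up the neck. Grip the neck 57.5 mm above it. Starts on a loose cork ring 110 mm wide, 30 mm tall; ball's bottom 15 mm above the bench.
- mantle50_mouth (a point): The smallest of 4 heating mantles: fixed white round housing 95 mm wide, 90 mm tall, with a metal bowl-shaped nest in its top, 54 mm wide at the mouth; low control panel 30 mm out at its front. Point: centre of the mouth, level with the top, 90 mm above the bench; z up. With the smallest flask fully down in it, that flask's half-way point is 34.8 mm above this point.
- mantle100_mouth (a point): The second smallest of 4 heating mantles: fixed white round housing 108 mm wide, 90 mm tall, with a metal bowl-shaped nest in its top, 67 mm wide at the mouth; low control panel 30 mm out at its front. Point: centre of the mouth, level with the top, 90 mm above the bench; z up. With the second smallest flask fully down in it, that flask's half-way point is 36.8 mm above this point.
- mantle250_mouth (a point): The second largest of 4 heating mantles: fixed white round housing 129 mm wide, 90 mm tall, with a metal bowl-shaped nest in its top, 90 mm wide at the mouth; low control panel 30 mm out at its front. Point: centre of the mouth, level with the top, 90 mm above the bench; z up. With the second largest flask fully down in it, that flask's half-way point is 40.9 mm above this point.
- mantle500_mouth (a point): The largest of 4 heating mantles: fixed white round housing 149 mm wide, 90 mm tall, with a metal bowl-shaped nest in its top, 111 mm wide at the mouth; low control panel 30 mm out at its front. Point: centre of the mouth, level with the top, 90 mm above the bench; z up. With the largest flask fully down in it, that flask's half-way point is 44.9 mm above this point.
- conical_mid (a point): A clear 100 ml conical flask, a bystander: flat base 64 mm across, 105 mm tall, loose. The point is on its axis, half-way up.
- cylinder50_mid (a point): A tall slim measuring cylinder, a bystander: blue round foot 60 mm across, glass tube 25 mm across, 190 mm tall, loose. The point is on its axis, half-way up.
Not all that is in view belongs to the job. What is shaped like the part that bears flask500_mid but red is not meant.

How it is judged (in metres and radians):
At the end, for the whole second after the job is handed in: Each round-bottom flask sits in the mantle of its own size: its axis within 15 mm of the nest's centre, its height within 8 mm of fully seated, leaning less than 0.3 rad, at rest and released (horizontal distance between flask50_mid and mantle50_mouth below 0.015 m and z of flask50_mid in the frame of mantle50_mouth between 0.0268 and 0.0428 m and angle between each of flask50_mid, flask100_mid, flask250_mid, flask500_mid's own z axis and vertical below 0.3 rad and linear speed of each of flask50, flask100, flask250, flask500 below 0.02 m/s and horizontal distance between flask100_mid and mantle100_mouth below 0.015 m and z of flask100_mid in the frame of mantle100_mouth between 0.0288 and 0.0448 m and horizontal distance between flask250_mid and mantle250_mouth below 0.015 m and z of flask250_mid in the frame of mantle250_mouth between 0.0329 and 0.0489 m and horizontal distance between flask500_mid and mantle500_mouth below 0.015 m and z of flask500_mid in the frame of mantle500_mouth between 0.0369 and 0.0529 m); the robot touches nothing.
It fails at once if a flask is dropped into its mantle instead of being set down (it moves faster than 0.6 m/s in the nest) ((horizontal distance between flask50_mid and mantle50_mouth below 0.03 m and z of flask50_mid in the frame of mantle50_mouth below 0.0498 m and linear speed of flask50 above 0.6 m/s) or (horizontal distance between flask100_mid and mantle100_mouth below 0.03 m and z of flask100_mid in the frame of mantle100_mouth below 0.0518 m and linear speed of flask100 above 0.6 m/s) or (horizontal distance between flask250_mid and mantle250_mouth below 0.03 m and z of flask250_mid in the frame of mantle250_mouth below 0.0559 m and linear speed of flask250 above 0.6 m/s) or (horizontal distance between flask500_mid and mantle500_mouth below 0.03 m and z of flask500_mid in the frame of mantle500_mouth below 0.0599 m and linear speed of flask500 above 0.6 m/s)).
It fails at once if the conical flask is knocked over or shifted by more than 40 mm (distance of conical_mid from where it was at the start of the episode above 0.04 m or angle between conical_mid's own z axis and vertical above 0.5 rad).
It fails at once if the measuring cylinder is knocked over or shifted by more than 40 mm (distance of cylinder50_mid from where it was at the start of the episode above 0.04 m or angle between cylinder50_mid's own z axis and vertical above 0.5 rad).
It also fails if it takes over 99 s, if anything falls off the work surface, if the arm or the gripper's body presses on something with over 40 N, if the wrist force passes 120 N, or if a joint passes its speed limit or range.

ROBOT

A 7-joint arm with a two-finger parallel gripper is mounted at the origin on the work surface. World frame = base frame: x ahead of the robot, y to its left, z up, the work surface at z = 0. Lengths are in m, angles in degrees, forces in N, time in s.
With the tool pointing down it reaches from about 0.4 to 0.9 m from the base axis. Payload 5.5 kg.
Tool frame: the origin (TCP) lies between the finger pads; the fingertips stand 14 mm ahead of it and the grasp point (between the pads) lies 5 mm behind it (env.tip_reach is the distance from the TCP to the fingertips, in m); z points along the fingers, x is the direction in which the jaws open and shut, and the axes are right-handed (so a half turn about z gives the same grasp; the last joint's range is limited). The gripper opens to 92 mm and grips with 3 to 60 N. Pads are 19 mm wide; open, the fingers measure 130 mm over their backs; the gripper's body (75 mm by 190 mm) begins 47 mm behind the grasp point.
Start: joints at [-52.414, 28.699, -24.465, 88.831, 12.651, 65.22, -12.049], TCP at [0.249, 0.601, 0.241] pointing down, gripper open.
Joint ranges: [-164.97, 164.97], [-17.58, 116.51], [-87.97, 89.64], [11.32, 138.91], [-80.73, 260.73], [10.89, 115.49], [-147.41, 147.41]. Speed limits (degrees/s): [147.25, 147.25, 180, 180, 180, 180, 180].

INTERFACE

Orientations are given as [roll, pitch, yaw] about the fixed x, y, z axes, in that order (R = Rz(yaw) Ry(pitch) Rx(roll)).
In Python, from workcell import env, viewer gives the robot as it stands.
- The arm moves only by the shell command python3 -m creep 'ROWS' [OPENING] [FORCE]. ROWS is JSON, a list of rows, each a list of 6 numbers: the shift along the tool's x, y, z in cm, then the turn, a rotation vector about the tool's x, y, z in rad. In form: [[dx, dy, dz, wx, wy, wz], ...]. A call has 1 to 12 rows; each row is the pose to reach, as a shift and turn from the pose commanded when the call began, along the tool's axes at that moment; what a row does not reach only later rows make up. A row lasts 1/12 s, in which the tool goes at most 41.7 mm and 7.16 degrees, less where a joint would pass 70% of its speed; a pose out of reach is approached as far as the arm can. A call with a gripper value outside its range is refused whole. OPENING is the closure in counts, from 0 (fully open) to 255 (shut), set as the call begins (- or left out, the last holds). The fingers move at their own pace and stop on an object; FORCE is the grip in N (left out, the last holds). Time passes only in rows, so rows that repeat a pose let the fingers close. It gives the time, the measured TCP pose, the force and the opening at its end, in the units of the state.
- env.read_state(): the state, without advancing time (a new reading comes with each control period).
- viewer.grab_frame(name): name is "scene" or "top"; returns a dict with "img" (420x560x3 uint8, blue, green, red), "intrinsics" (3x3 intrinsics, pixels), "dist_coeffs" ([k1, k2, p1, p2, k3] as OpenCV has them; the pictures are not rectified), "camera_from_world" (4x4, takes a point from world to camera coordinates). Camera axes: x right, y down, z forward; pixel columns grow to the right and rows downward; lengths in m; the calibration is good to about 2 mm. A picture is of the moment at which its call begins. There is no depth.
- env.sign_off(): hands the job in, once; it reports no verdict.
The state is a dict: "time_s": time; "joints": joint angles; "joint_vel": joint speeds; "joint_efforts": joint torques, N m; "tool_pos": TCP position; "tool_rot": TCP orientation; "force": force on the tool from outside, world axes, zero at the start; "ft_torque": the same for the moment, N m; "opening": opening from 0.0 (shut) to 1.0 (fully open).
Only numpy, scipy, OpenCV 4.12 (cv2) and the standard library are available. Lean on these libraries where they do the work, as an engineer would, in place of code of your own. Each camera call takes 0.05 s, during which the arm holds its last target.

## Working session

There is one attempt and no reset: what is moved stays moved. The work goes in short steps, Python scripts to look and compute and a shell command to move; the robot and the scene stay as the last step left them, time stands still between calls to the robot, and variables do not carry over. Pictures are saved under pics/ and viewed, and the job is handed in when it is done.

```bash
ls; mkdir -p pics
python3 - <<'E'
from workcell import env, viewer
import cv2
print(env.read_state())
for n in("scene","top"):
    f=viewer.grab_frame(n); cv2.imwrite(f"pics/{n}0.png",f["img"]); print(f["intrinsics"],f["dist_coeffs"],f["camera_from_world"])
E
```

```text
pics
{'time_s': 0.0, 'joints': array([-52.41308035,  28.75430566, -24.45255455,  88.89214501,
        12.64982428,  65.22141522, -12.04976968]), 'joint_vel': array([-0.08048055,  0.04629558, -0.01718324,  0.11222058, -0.07113275,
       -0.00441361, -0.12539463]), 'joint_efforts': array([-1.07909746e-03, -5.66582930e+01, -5.81653118e+00, -2.79126191e+01,
       -6.84230682e-02,  3.05936707e-02,  1.72346322e-04]), 'tool_pos': array([0.24859405, 0.59983322, 0.2396668 ]), 'tool_rot': array([-1.79995882e+02,  1.14575568e-01,  6.74949915e+01]), 'force': array([-0.7353439 , -0.3143855 ,  0.34526005]), 'ft_torque': array([-0.00595787, -0.00047243,  0.01605069]), 'opening': 1.0003542415029851}
[[531.09521138   0.         270.800655  ]
 [  0.         531.09521138 199.11109173]
 [  0.           0.           1.        ]] [-0.10301377  0.          0.          0.          0.        ] [[ 0.09967203  0.99495628 -0.0112911  -0.03190978]
 [ 0.71205749 -0.07924898 -0.69763438 -0.27823448]
 [-0.69501051  0.06149472 -0.71636498  1.80325828]
 [ 0.          0.          0.          1.        ]]
[[496.97546817   0.         281.30704564]
 [  0.         496.97546817 215.50570763]
 [  0.           0.           1.        ]] [-0.15713549  0.          0.          0.          0.        ] [[ 7.80224708e-03 -9.99902596e-01 -1.15724925e-02  9.76451245e-04]
 [-9.99570123e-01 -7.47153617e-03 -2.83503885e-02  4.75075885e-01]
 [ 2.82611628e-02  1.17887145e-02 -9.99531056e-01  1.40789545e+00]
 [ 0.00000000e+00  0.00000000e+00  0.00000000e+00  1.00000000e+00]]
```

View pics/scene0.png

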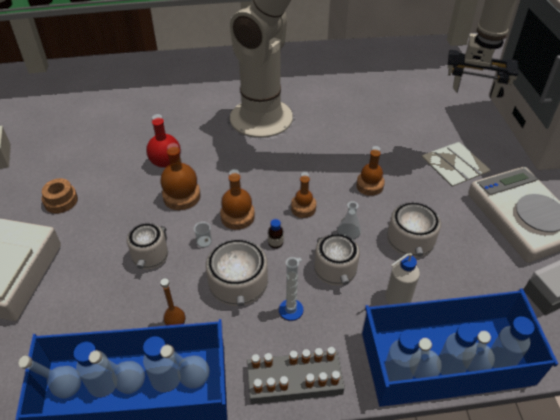

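View pics/top0.png

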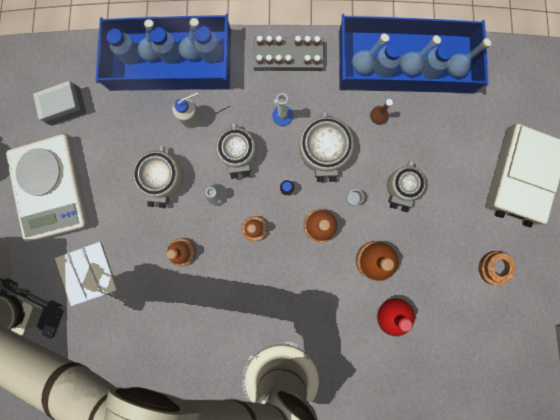

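The top view shows the amber flasks near (254,228), (180,252), (320,225) and (378,262). The mantles are near (408,183), (236,147), (156,173) and (326,143), and the red decoy is at (396,318). I'll enlarge these areas.

Run:
```python
import cv2
a=cv2.imread("pics/top0.png")
def crop(im,x,y,w,h,s,n):
    c=cv2.resize(im[y:y+h,x:x+w],None,fx=s,fy=s,interpolation=cv2.INTER_CUBIC)
    for i in range(0,w,20):
        cv2.line(c,(i*s,0),(i*s,6),(0,255,0),1);cv2.putText(c,str(x+i),(i*s,16),0,.35,(0,255,0),1)
    for i in range(0,h,20):
        cv2.line(c,(0,i*s),(6,i*s),(0,255,0),1);cv2.putText(c,str(y+i),(6,i*s+4),0,.35,(0,255,0),1)
    cv2.imwrite(n,c)
crop(a,120,110,150,160,3,"pics/tL.png") 
crop(a,280,110,160,180,3,"pics/tR.png")
b=cv2.imread("pics/scene0.png")
crop(b,120,130,160,190,3,"pics/sL.png")
crop(b,270,130,180,190,3,"pics/sR.png")
```

```text
(no output)
```

View pics/tL.png

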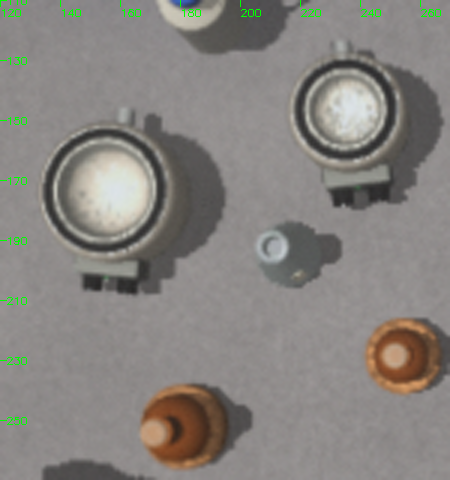

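View pics/tR.png

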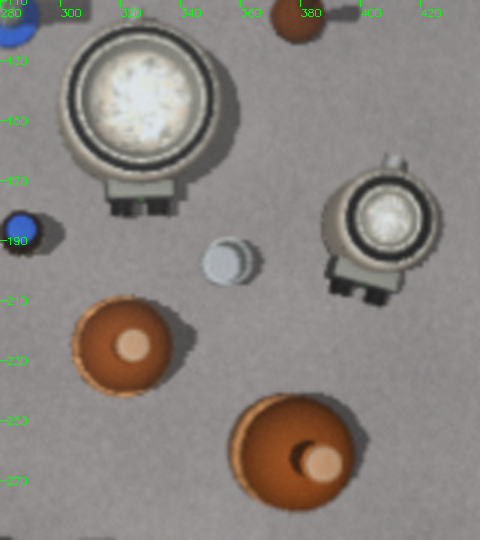

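View pics/sL.png

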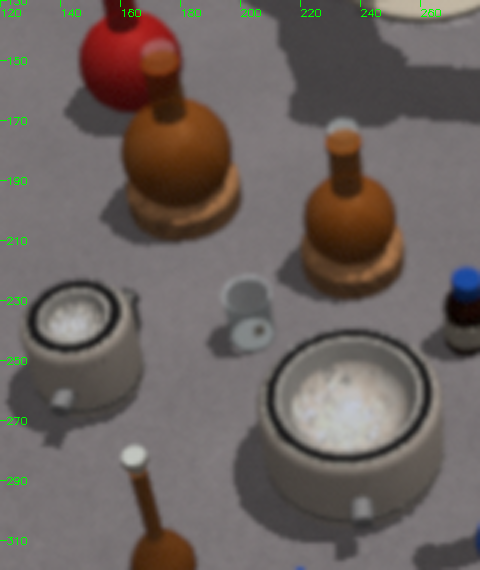

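View pics/sR.png

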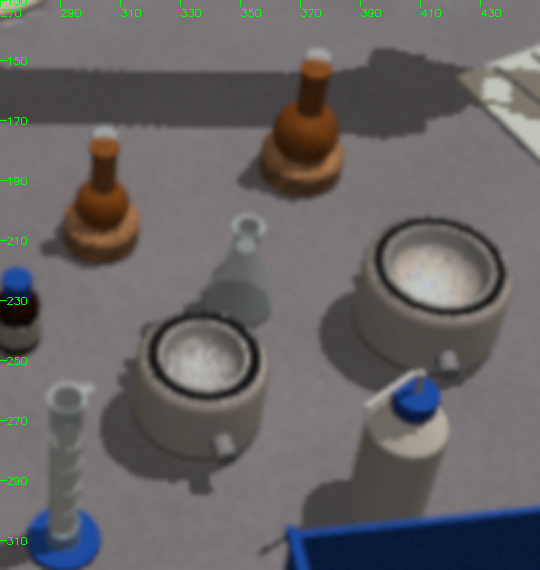

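```bash
cat > h.py <<'E'
import numpy as np, cv2
from workcell import env, viewer
C=None
def cams():
    global C
    if C is None: C={n:viewer.grab_frame(n) for n in("scene","top")}
    return C
def ray(n,p,z,C=None):
    f=(C or cams())[n]; T=f["camera_from_world"]
    u=cv2.undistortPoints(np.array([[p]],float),f["intrinsics"],f["dist_coeffs"])[0,0]
    R=T[:3,:3];o=-R.T@T[:3,3];d=R.T@np.array([u[0],u[1],1])
    return (o+d*(z-o[2])/d[2])[:2]
def proj(n,P):
    f=cams()[n];T=f["camera_from_world"]
    r,_=cv2.Rodrigues(T[:3,:3]);return cv2.projectPoints(np.array([P],float),r,T[:3,3],f["intrinsics"],f["dist_coeffs"])[0].ravel()
E
python3 - <<'E'
from h import *
np.set_printoptions(precision=4,suppress=True)
for n,t,s,z in [("m50",(409.8,181.7),(144.7,235.3),.09),("m100",(235.3,146.7),(338,249),.09),("m250",(155,173.5),(416.3,218.8),.09),("m500",(327,142.7),(236.7,262.3),.09),
("f50st",(252,228.3),(304.7,174.7),.136),("f100st",(172,254.3),(376,148.7),.149),("f250st",(324.3,225),(234.3,172.3),.172),("f500st",(387.7,264.7),(173,145.7),.194),
("f50b",(254,228),(304,198.3),.0485),("f100b",(180,252.3),(372,173.7),.053),("f250b",(322,225.3),(236.7,203),.0605),("f500b",(379,261),(179,181.7),.0675),("con_top",(211,192),(352.7,205),.105),("cyl_top",(282,98),(292,262),.19)]:
    print(n,ray("top",t,z),ray("scene",s,z))
E
```

```text
m50 [ 0.5669 -0.3435] [ 0.5683 -0.3415]
m100 [0.6579 0.1295] [0.6635 0.1305]
m250 [0.5846 0.3487] [0.5887 0.3491]
m500 [ 0.6703 -0.1182] [ 0.6771 -0.1163]
f50st [0.4377 0.0787] [0.4422 0.0794]
f100st [0.3687 0.2845] [0.3739 0.2873]
f250st [ 0.4473 -0.1056] [ 0.4511 -0.1052]
f500st [ 0.3498 -0.2623] [ 0.3526 -0.2619]
f50b [0.4388 0.0793] [0.444  0.0802]
f100b [0.3695 0.2844] [0.3719 0.2886]
f250b [ 0.4475 -0.1076] [ 0.4531 -0.1055]
f500b [ 0.351  -0.2639] [ 0.3589 -0.2627]
con_top [0.5336 0.1914] [0.5363 0.1919]
cyl_top [0.7657 0.003 ] [0.7663 0.0031]
```

The two cameras agree to 3–8 mm in x and 1–4 mm in y, and the flasks stand upright. I'll start with flask100, turning the jaws to yaw 90° so that tool x = world y, tool y = world x and tool z is down.

```bash
python3 -m creep '[[-24.3,23.3,-3,0,0,-0.393],[-24.3,23.3,-3,0,0,-0.393],[-24.3,23.3,-3,0,0,-0.393],[-24.3,23.3,-3,0,0,-0.393],[-24.3,23.3,-3,0,0,-0.393],[-24.3,23.3,-3,0,0,-0.393],[-24.3,23.3,-3,0,0,-0.393],[-24.3,23.3,-3,0,0,-0.393],[-24.3,23.3,-3,0,0,-0.393],[-24.3,23.3,-3,0,0,-0.393],[-24.3,23.3,-3,0,0,-0.393],[-24.3,23.3,-3,0,0,-0.393]]' 0 30; python3 -c "
from h import *
print(env.read_state())
for n in('scene','top'): cv2.imwrite(f'pics/{n}1.png',viewer.grab_frame(n)['img'])
print(ray('top',(403,322),.17),ray('scene',(158.5,121),.17))
"
```

```text
time_s: 1.2
tool_pos: [0.3702, 0.2885, 0.2708]
tool_rot: [-180.0, -0.1, 90.1]
force: [0.3, 0.4, -0.0]
opening: 1.0
{'time_s': 1.2, 'joints': array([-18.55519318,   7.6264259 , -24.49903781, 111.87751767,
         3.54257957,  61.19713299,  45.57751472]), 'joint_vel': array([-0.72107914,  0.39036279, -0.26035121, -0.15485285,  0.23534715,
        0.01215665,  0.17985725]), 'joint_efforts': array([ 8.60588048e-01, -3.40222049e+01, -8.46126024e-01, -2.74215800e+01,
        6.21834188e-02,  1.10547538e-01, -1.68970284e-03]), 'tool_pos': array([0.37020191, 0.28851761, 0.27075285]), 'tool_rot': array([-1.79983643e+02, -5.42201914e-02,  9.01473285e+01]), 'force': array([ 0.30181802,  0.4201531 , -0.00909285]), 'ft_torque': array([ 0.07328196,  0.02605298, -0.00189691]), 'opening': 1.0001587692595924}
[ 0.20226504 -0.30841382] [ 0.20675434 -0.31170339]
```

```bash
python3 -m creep '[[-0.2,0,2,0,0,0],[-0.2,0,4.5,0,0,0],[-0.2,0,7,0,0,0],[-0.2,0,9.5,0,0,0],[-0.2,0,12,0,0,0],[-0.2,0,14,0,0,0],[-0.2,0,15.4,0,0,0],[-0.2,0,15.9,0,0,0],[-0.2,0,15.9,0,0,0]]' 0 30; python3 -c "
from h import *
for n in('scene','top'): cv2.imwrite(f'pics/{n}2.png',cv2.resize(viewer.grab_frame(n)['img'][(100 if n=='scene' else 180):][:160,(300 if n=='scene' else 80):][:,:200],None,fx=3,fy=3))
"
```

```text
time_s: 2.15
tool_pos: [0.3698, 0.2849, 0.1104]
tool_rot: [-179.8, 0.1, 90.1]
force: [-0.0, 0.3, 0.7]
opening: 1.002
```

View pics/scene2.png

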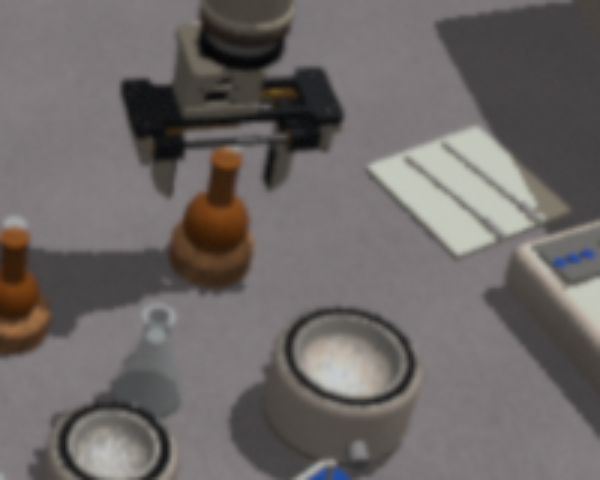

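The neck (crop 225,180) sits between the fingers (160 and 275). Closing now.

```bash
python3 -m creep '[[0,0,0,0,0,0],[0,0,0,0,0,0],[0,0,0,0,0,0],[0,0,0,0,0,0],[0,0,0,0,0,0],[0,0,0,0,0,0],[0,0,0,0,0,0],[0,0,0,0,0,0],[0,0,0,0,0,0],[0,0,0,0,0,0]]' 255 30; python3 -m creep '[[0,0,-0.5,0,0,0],[0,0,-1.5,0,0,0],[0,0,-3,0,0,0],[0,0,-5,0,0,0],[0,0,-7.5,0,0,0],[0,0,-10,0,0,0],[0,0,-12.5,0,0,0],[0,0,-15,0,0,0],[0,0,-16.5,0,0,0],[0,0,-17,0,0,0],[0,0,-17,0,0,0]]' ; python3 -c "
from h import *
for n in('scene','top'): cv2.imwrite(f'pics/{n}3.png',viewer.grab_frame(n)['img'])
"
```

```text
time_s: 3.08
tool_pos: [0.3711, 0.285, 0.1118]
tool_rot: [180.0, -0.0, 90.0]
force: [0.2, -0.4, 1.1]
opening: 0.325
time_s: 4.0
tool_pos: [0.3715, 0.2852, 0.2833]
tool_rot: [179.9, -0.1, 90.0]
force: [-0.3, -0.2, -1.7]
opening: 0.276
```

View pics/scene3.png

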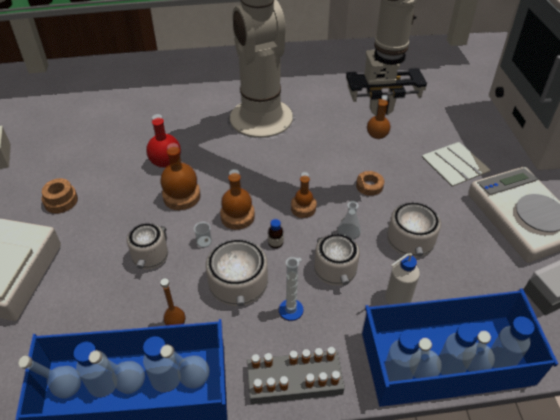

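```bash
python3 -c "
import cv2
a=cv2.imread('pics/scene3.png')[60:160,330:450];cv2.imwrite('pics/s3c.png',cv2.resize(a,None,fx=6,fy=6,interpolation=cv2.INTER_CUBIC))
from h import *
s=env.read_state();print(s['tool_pos'],s['opening'])
x,y,z=s['tool_pos']
for d in (.049,.054,.059,.064,.069): print(d,(proj('scene',(x,y,z-d))-[330,60])*6)
print((proj('scene',(x,y,z+.037))-[330,60])*6)
"
```

```text
[0.37044567 0.284278   0.28098953] 0.2790508708370047
0.049 [291.24323823 384.05856649]
0.054 [289.78468019 393.05013766]
0.059 [288.33213941 401.99844607]
0.064 [286.88558855 410.90375605]
0.069 [285.44500031 419.76633036]
[317.29957292 222.35947079]
```

View pics/s3c.png

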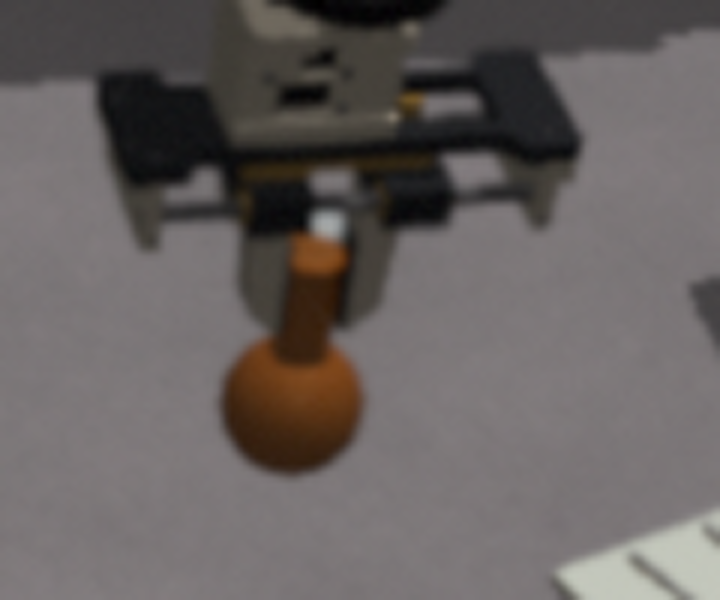

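```bash
python3 -m creep '[[-0.5,0.9,0,0,0,0],[-1.6,2.9,0,0,0,0],[-3.1,5.8,0,0,0,0],[-4.8,9,0,0,0,0],[-6.7,12.4,0,0,0,0],[-8.5,15.9,0,0,0,0],[-10.4,19.4,0,0,0,0],[-12.1,22.5,0,0,0,0],[-13.6,25.4,0,0,0,0],[-14.7,27.5,0,0,0,0],[-15.3,28.6,0,0,0,0],[-15.5,28.9,0,0,0,0]]'; python3 -m creep '[[0,0,0,0,0,0],[0,0,0,0,0,0],[0,0,0,0,0,0]]'; python3 -c "
from h import *
for n in('scene','top'): cv2.imwrite(f'pics/{n}4.png',viewer.grab_frame(n)['img'])
a=cv2.imread('pics/scene4.png')[150:290,270:430];cv2.imwrite('pics/s4c.png',cv2.resize(a,None,fx=4,fy=4,interpolation=cv2.INTER_CUBIC))
print(env.read_state()['joints'])
"
```

```text
time_s: 5.2
tool_pos: [0.6622, 0.1259, 0.2792]
tool_rot: [-179.9, 0.1, 89.8]
force: [0.2, -0.6, -1.7]
opening: 0.279
time_s: 5.45
tool_pos: [0.6589, 0.1312, 0.2814]
tool_rot: [-179.9, -0.0, 90.1]
force: [-0.4, -0.4, -1.8]
opening: 0.278
[ -3.41746885  27.89571725 -14.62697343  82.94034856   7.19432687
  70.0858521   71.26041905]
```

View pics/s4c.png

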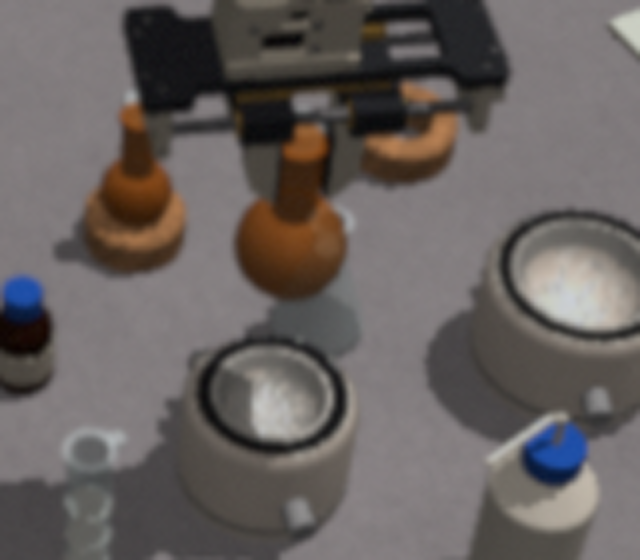

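View pics/top4.png

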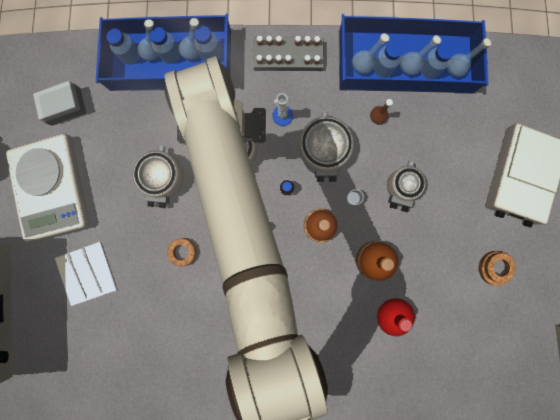

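```bash
python3 -c "
from h import *
s=env.read_state();print(s['tool_pos'])
print(ray('scene',(270+292/4,150+242/4),.2224))
print(ray('scene',(270+272/4,150+393/4),.09))"
```

```text
[0.6591554  0.13116241 0.28197191]
[0.65935346 0.13197583]
[0.66119839 0.13098084]
```

```bash
python3 -m creep '[[-0.1,0.1,0.5,0,0,0],[-0.1,0.1,2,0,0,0],[-0.1,0.1,4,0,0,0],[-0.1,0.1,6,0,0,0],[-0.1,0.1,8,0,0,0],[-0.1,0.1,9.5,0,0,0],[-0.1,0.1,10.5,0,0,0],[-0.1,0.1,11.1,0,0,0],[-0.1,0.1,11.4,0,0,0],[-0.1,0.1,11.6,0,0,0],[-0.1,0.1,11.6,0,0,0]]'; python3 -c "
from h import *
for n in('scene','top'): cv2.imwrite(f'pics/{n}5.png',viewer.grab_frame(n)['img'])
a=cv2.imread('pics/scene5.png')[180:290,270:410];cv2.imwrite('pics/s5c.png',cv2.resize(a,None,fx=5,fy=5,interpolation=cv2.INTER_CUBIC))
"
```

```text
time_s: 6.57
tool_pos: [0.6615, 0.129, 0.1662]
tool_rot: [179.9, -0.0, 90.0]
force: [-0.6, -0.4, -1.6]
opening: 0.276
```

View pics/s5c.png

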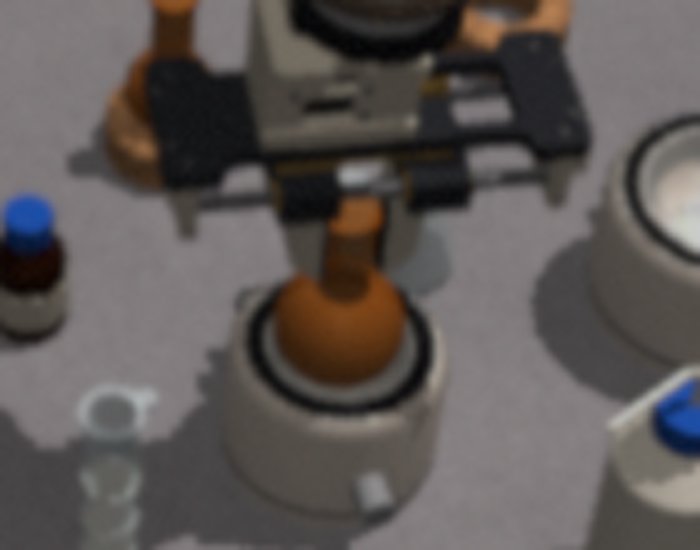

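The ball (crop 341,322) is centred in the nest ring (crop 340,335) with no contact so far, so I'll lower the rest slowly.

```bash
python3 -m creep '[[0,0,0.2,0,0,0],[0,0,0.4,0,0,0],[0,0,0.6,0,0,0],[0,0,0.8,0,0,0],[0,0,0.9,0,0,0],[0,0,1.0,0,0,0],[0,0,1.05,0,0,0],[0,0,1.1,0,0,0],[0,0,1.1,0,0,0],[0,0,1.1,0,0,0]]'
```

```text
time_s: 7.5
tool_pos: [0.6615, 0.1299, 0.1556]
tool_rot: [179.9, -0.1, 90.0]
force: [-0.5, 3.2, 5.0]
opening: 0.28
```

```bash
python3 -m creep '[[0.1,0,0,0,0,0],[0.1,0,0.05,0,0,0],[0.1,0,0.1,0,0,0],[0.1,0,0.15,0,0,0],[0.1,0,0.15,0,0,0]]'
```

```text
time_s: 7.92
tool_pos: [0.6618, 0.1306, 0.1552]
tool_rot: [179.9, -0.0, 90.0]
force: [-3.7, 1.9, 11.8]
opening: 0.275
```

```bash
python3 -m creep '[[0.05,-0.1,0,0,0,0],[0.05,-0.1,0,0,0,0],[0.05,-0.1,0,0,0,0]]'; python3 -m creep '[[0,0,0,0,0,0],[0,0,0,0,0,0],[0,0,0,0,0,0],[0,0,0,0,0,0],[0,0,0,0,0,0],[0,0,0,0,0,0],[0,0,0,0,0,0],[0,0,0,0,0,0]]' 0; python3 -c "
from h import *
for n in('scene','top'): cv2.imwrite(f'pics/{n}6.png',viewer.grab_frame(n)['img'])
a=cv2.imread('pics/scene6.png')[180:290,270:410];cv2.imwrite('pics/s6c.png',cv2.resize(a,None,fx=5,fy=5,interpolation=cv2.INTER_CUBIC))
"
```

```text
time_s: 8.17
tool_pos: [0.6614, 0.1307, 0.1552]
tool_rot: [179.8, -0.0, 90.0]
force: [-2.2, 2.3, 11.3]
opening: 0.275
time_s: 8.83
tool_pos: [0.66, 0.1304, 0.1531]
tool_rot: [-180.0, 0.0, 90.0]
force: [0.0, 0.4, 0.1]
opening: 0.805
```

View pics/s6c.png

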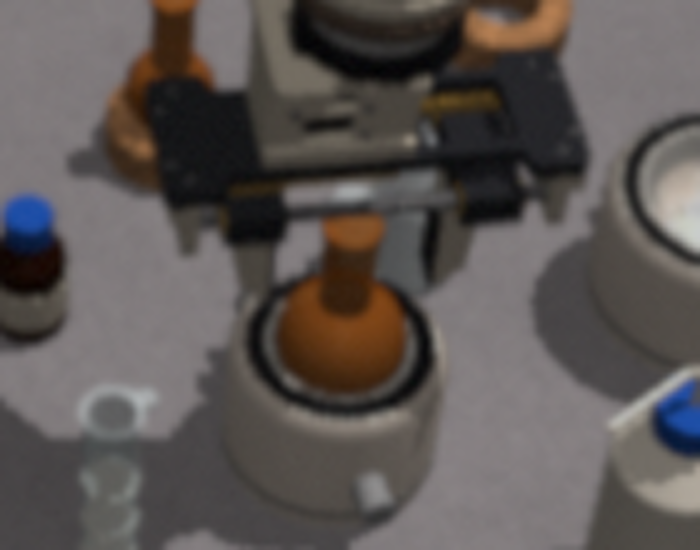

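Flask100 is seated and upright at crop (341,330). Now up, and over to flask250.

```bash
python3 -m creep '[[0,0,-1,0,0,0],[0,0,-3,0,0,0],[0,0,-6,0,0,0],[0,0,-9,0,0,0],[0,0,-12,0,0,0],[0,0,-13,0,0,0]]' 0; python3 -m creep '[[-23.7,-21.1,0,0,0,0],[-23.7,-21.1,0,0,0,0],[-23.7,-21.1,0,0,0,0],[-23.7,-21.1,0,0,0,0],[-23.7,-21.1,0,0,0,0],[-23.7,-21.1,0,0,0,0],[-23.7,-21.1,0,0,0,0],[-23.7,-21.1,0,0,0,0],[-23.7,-21.1,0,0,0,0],[-23.7,-21.1,0,0,0,0],[-23.7,-21.1,0,0,0,0]]'; python3 -m creep '[[0,0,0,0,0,0],[0,0,0,0,0,0]]'; python3 -c "
from h import *
print(env.read_state()['joints'])
for n in('scene','top'): cv2.imwrite(f'pics/{n}7.png',viewer.grab_frame(n)['img'])
"
```

```text
time_s: 9.43
tool_pos: [0.6623, 0.1312, 0.2898]
tool_rot: [179.5, -0.1, 90.0]
force: [0.8, 0.4, 0.8]
opening: 0.995
time_s: 10.35
tool_pos: [0.4497, -0.1061, 0.2837]
tool_rot: [179.9, -0.0, 90.0]
force: [0.3, 0.1, 0.7]
opening: 1.001
time_s: 10.52
tool_pos: [0.4499, -0.1054, 0.2832]
tool_rot: [180.0, -0.0, 90.2]
force: [0.3, -0.1, 0.6]
opening: 1.0
[ 18.38778418   5.24800171  -9.04160655 112.27189587   0.90099529
  62.54714931  99.1210829 ]
```

View pics/scene7.png

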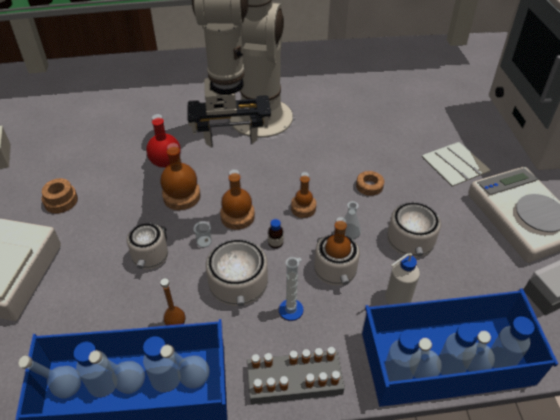

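```bash
python3 -m creep '[[0,0,2,0,0,0],[0,0,4.5,0,0,0],[0,0,7,0,0,0],[0,0,9.5,0,0,0],[0,0,12,0,0,0],[0,0,13.6,0,0,0],[0,0,14.5,0,0,0],[0,0,14.8,0,0,0],[0,0,14.8,0,0,0],[0,0,14.8,0,0,0]]' 0 40; python3 -m creep '[[0,0,0,0,0,0],[0,0,0,0,0,0],[0,0,0,0,0,0],[0,0,0,0,0,0],[0,0,0,0,0,0],[0,0,0,0,0,0],[0,0,0,0,0,0],[0,0,0,0,0,0],[0,0,0,0,0,0],[0,0,0,0,0,0],[0,0,0,0,0,0],[0,0,0,0,0,0]]' 255 40; python3 -m creep '[[0,0,-0.5,0,0,0],[0,0,-1.5,0,0,0],[0,0,-3,0,0,0],[0,0,-5,0,0,0],[0,0,-7.5,0,0,0],[0,0,-10,0,0,0],[0,0,-12.5,0,0,0],[0,0,-15,0,0,0],[0,0,-16.5,0,0,0],[0,0,-17,0,0,0],[0,0,-17,0,0,0]]' ; python3 -c "
from h import *
for n in('scene','top'): cv2.imwrite(f'pics/{n}8.png',viewer.grab_frame(n)['img'])
"
```

```text
time_s: 11.45
tool_pos: [0.4499, -0.1066, 0.1359]
tool_rot: [179.9, 0.0, 90.0]
force: [-0.8, 0.1, 0.3]
opening: 1.0
time_s: 12.45
tool_pos: [0.4491, -0.1066, 0.1352]
tool_rot: [-180.0, -0.0, 90.0]
force: [0.2, 1.0, -0.1]
opening: 0.312
time_s: 13.37
tool_pos: [0.4497, -0.1068, 0.3069]
tool_rot: [179.8, 0.0, 90.0]
force: [-0.1, -0.3, -3.3]
opening: 0.305
```

View pics/scene8.png

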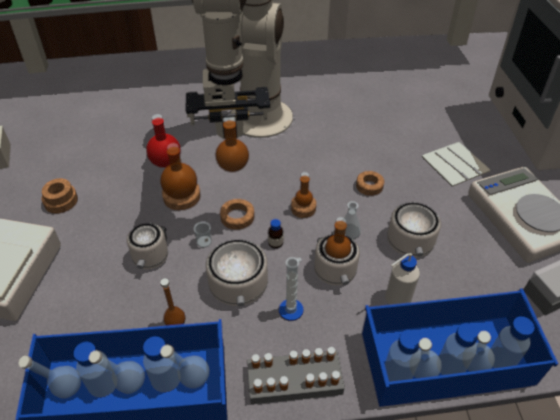

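```bash
python3 -m creep '[[0.8,0.2,0,0,0,0],[2.4,0.7,0,0,0,0],[5,1.5,0,0,0,0],[8,2.4,0,0,0,0],[11,3.3,0,0,0,0],[14,4.2,0,0,0,0],[17,5.1,0,0,0,0],[20,6,0,0,0,0],[23,6.9,0,0,0,0],[26,7.8,0,0,0,0],[29,8.7,0,0,0,0],[32,9.6,0,0,0,0]]'; python3 -m creep '[[3,0.9,0,0,0,0],[6,1.8,0,0,0,0],[8.6,2.6,0,0,0,0],[10.8,3.3,0,0,0,0],[12.3,3.7,0,0,0,0],[13.2,4,0,0,0,0],[13.6,4.1,0,0,0,0],[13.6,4.1,0,0,0,0],[13.6,4.1,0,0,0,0],[13.6,4.1,0,0,0,0]]'; python3 -c "
from h import *
print(env.read_state()['joints'])
for n in('scene','top'): cv2.imwrite(f'pics/{n}9.png',viewer.grab_frame(n)['img'])
a=cv2.imread('pics/scene9.png')[120:270,340:490];cv2.imwrite('pics/s9c.png',cv2.resize(a,None,fx=4,fy=4,interpolation=cv2.INTER_CUBIC))
"
```

```text
time_s: 14.47
tool_pos: [0.5442, 0.2154, 0.3034]
tool_rot: [-179.8, 0.0, 90.0]
force: [0.3, -0.6, -3.0]
opening: 0.304
time_s: 15.3
tool_pos: [0.5862, 0.3477, 0.305]
tool_rot: [-180.0, 0.1, 89.9]
force: [0.6, -1.0, -3.1]
opening: 0.306
[-17.65532212  29.05330226 -22.87506176  79.4387939   11.38692303
  73.82035521  48.79482897]
```

View pics/s9c.png

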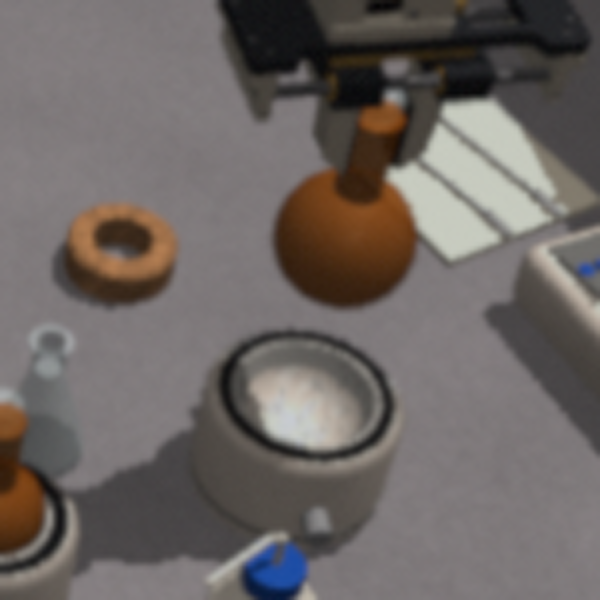

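```bash
python3 -c "
from h import *
s=env.read_state();print(s['tool_pos'])
print(ray('scene',(426.25,179),s['tool_pos'][2]-.0745))
print(ray('scene',(416.75,218.5),.09))"
```

```text
[0.58636592 0.34789591 0.30545441]
[0.58853628 0.34688133]
[0.58781505 0.35060685]
```

```bash
python3 -m creep '[[0.2,0,0.5,0,0,0],[0.2,0,2,0,0,0],[0.2,0,4,0,0,0],[0.2,0,6,0,0,0],[0.2,0,8,0,0,0],[0.2,0,9.8,0,0,0],[0.2,0,11,0,0,0],[0.2,0,11.7,0,0,0],[0.2,0,12,0,0,0],[0.2,0,12.2,0,0,0],[0.2,0,12.2,0,0,0]]'; python3 -m creep '[[0,0,0.2,0,0,0],[0,0,0.4,0,0,0],[0,0,0.6,0,0,0],[0,0,0.75,0,0,0],[0,0,0.9,0,0,0],[0,0,1.0,0,0,0],[0,0,1.1,0,0,0],[0,0,1.1,0,0,0]]'
```

```text
time_s: 16.42
tool_pos: [0.5864, 0.3517, 0.1838]
tool_rot: [179.9, -0.0, 90.0]
force: [0.8, -0.6, -3.1]
opening: 0.308
time_s: 17.08
tool_pos: [0.5861, 0.3511, 0.1724]
tool_rot: [180.0, 0.0, 90.0]
force: [-1.1, -0.9, -1.1]
opening: 0.309
```

```bash
python3 -m creep '[[-0.05,-0.05,0.05,0,0,0],[-0.05,-0.05,0.1,0,0,0],[-0.05,-0.05,0.15,0,0,0],[-0.05,-0.05,0.2,0,0,0],[-0.05,-0.05,0.2,0,0,0]]'
```

```text
time_s: 17.5
tool_pos: [0.5862, 0.3508, 0.1721]
tool_rot: [179.9, -0.0, 90.0]
force: [-2.1, -3.3, 7.9]
opening: 0.306
```

```bash
python3 -m creep '[[-0.1,-0.05,0.05,0,0,0],[-0.1,-0.05,0.05,0,0,0],[-0.1,-0.05,0.05,0,0,0]]'; python3 -m creep '[[0,0,0,0,0,0],[0,0,0,0,0,0],[0,0,0,0,0,0],[0,0,0,0,0,0],[0,0,0,0,0,0],[0,0,0,0,0,0],[0,0,0,0,0,0],[0,0,0,0,0,0],[0,0,0,0,0,0],[0,0,0,0,0,0]]' 0; python3 -c "
from h import *
for n in('scene','top'): cv2.imwrite(f'pics/{n}10.png',viewer.grab_frame(n)['img'])
a=cv2.imread('pics/scene10.png')[140:290,340:490];cv2.imwrite('pics/s10c.png',cv2.resize(a,None,fx=4,fy=4,interpolation=cv2.INTER_CUBIC))
"
```

```text
time_s: 17.75
tool_pos: [0.5859, 0.3505, 0.1719]
tool_rot: [179.9, -0.1, 90.0]
force: [-1.7, -1.9, 8.1]
opening: 0.31
time_s: 18.58
tool_pos: [0.585, 0.3499, 0.1696]
tool_rot: [-180.0, 0.0, 90.0]
force: [-0.8, 1.7, 0.6]
opening: 0.971
```

View pics/s10c.png

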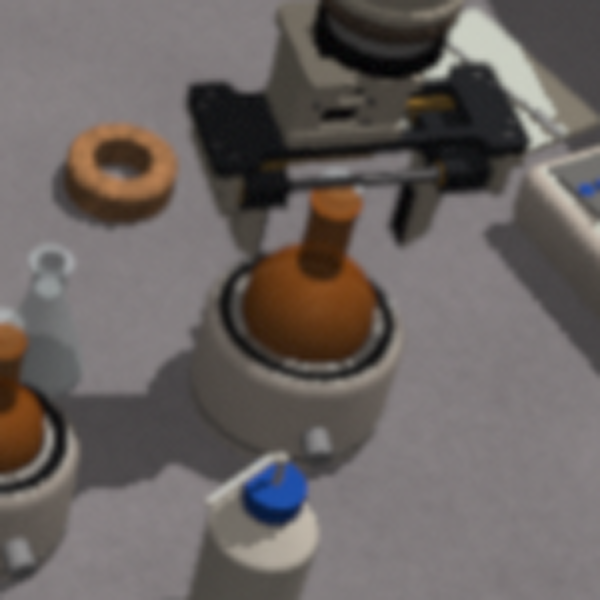

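Flask250 is seated (crop 308,300) and upright. Next is flask50.

```bash
python3 -m creep '[[0,0,-1,0,0,0],[0,0,-3,0,0,0],[0,0,-6,0,0,0],[0,0,-9,0,0,0],[0,0,-10,0,0,0]]' 0; python3 -m creep '[[-27.1,-14.5,0,0,0,0],[-27.1,-14.5,0,0,0,0],[-27.1,-14.5,0,0,0,0],[-27.1,-14.5,0,0,0,0],[-27.1,-14.5,0,0,0,0],[-27.1,-14.5,0,0,0,0],[-27.1,-14.5,0,0,0,0],[-27.1,-14.5,0,0,0,0],[-27.1,-14.5,0,0,0,0],[-27.1,-14.5,0,0,0,0],[-27.1,-14.5,0,0,0,0]]'; python3 -m creep '[[0,0,0,0,0,0],[0,0,0,0,0,0]]'
```

```text
time_s: 19.1
tool_pos: [0.5868, 0.3515, 0.2759]
tool_rot: [179.6, -0.3, 90.0]
force: [0.7, 0.1, 0.7]
opening: 1.001
time_s: 20.02
tool_pos: [0.4408, 0.0799, 0.2704]
tool_rot: [179.9, -0.0, 90.1]
force: [0.3, 0.1, 0.3]
opening: 1.003
time_s: 20.18
tool_pos: [0.4405, 0.0803, 0.2697]
tool_rot: [180.0, -0.0, 90.1]
force: [0.4, 0.3, -0.9]
opening: 0.994
```

```bash
python3 -m creep '[[0,0,2,0,0,0],[0,0,5,0,0,0],[0,0,8,0,0,0],[0,0,11,0,0,0],[0,0,13.5,0,0,0],[0,0,15.5,0,0,0],[0,0,16.7,0,0,0],[0,0,17.1,0,0,0],[0,0,17.1,0,0,0],[0,0,17.1,0,0,0]]' 0 30; python3 -m creep '[[0,0,0,0,0,0],[0,0,0,0,0,0],[0,0,0,0,0,0],[0,0,0,0,0,0],[0,0,0,0,0,0],[0,0,0,0,0,0],[0,0,0,0,0,0],[0,0,0,0,0,0],[0,0,0,0,0,0],[0,0,0,0,0,0],[0,0,0,0,0,0],[0,0,0,0,0,0]]' 255 30; python3 -m creep '[[0,0,-0.5,0,0,0],[0,0,-1.5,0,0,0],[0,0,-3,0,0,0],[0,0,-5,0,0,0],[0,0,-7.5,0,0,0],[0,0,-10,0,0,0],[0,0,-12.5,0,0,0],[0,0,-15,0,0,0],[0,0,-16.5,0,0,0],[0,0,-17,0,0,0],[0,0,-17,0,0,0]]' ; python3 -c "
from h import *
for n in('scene','top'): cv2.imwrite(f'pics/{n}11.png',viewer.grab_frame(n)['img'])
"
```

```text
time_s: 21.02
tool_pos: [0.4405, 0.0796, 0.0989]
tool_rot: [180.0, -0.0, 90.1]
force: [0.3, -0.0, 0.5]
opening: 1.002
time_s: 22.02
tool_pos: [0.4401, 0.0789, 0.0987]
tool_rot: [-180.0, -0.0, 90.0]
force: [1.4, -0.3, 0.2]
opening: 0.252
time_s: 22.93
tool_pos: [0.4408, 0.079, 0.2705]
tool_rot: [179.8, -0.0, 90.0]
force: [-0.8, -0.2, -1.9]
opening: 0.257
```

View pics/scene11.png

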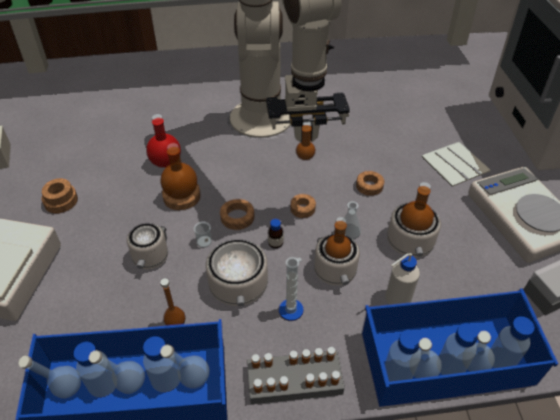

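```bash
python3 -m creep '[[-0.8,0.2,0,0,0,0],[-2.4,0.7,0,0,0,0],[-5,1.5,0,0,0,0],[-8,2.4,0,0,0,0],[-11,3.3,0,0,0,0],[-14,4.2,0,0,0,0],[-17,5.1,0,0,0,0],[-20,6,0,0,0,0],[-23,6.9,0,0,0,0],[-26,7.8,0,0,0,0],[-29,8.7,0,0,0,0],[-32,9.6,0,0,0,0]]'; python3 -m creep '[[-2.8,0.8,0,0,0,0],[-5.3,1.6,0,0,0,0],[-7.5,2.3,0,0,0,0],[-9.1,2.8,0,0,0,0],[-9.9,3,0,0,0,0],[-10.1,3.1,0,0,0,0],[-10.1,3.1,0,0,0,0],[-10.1,3.1,0,0,0,0],[-10.1,3.1,0,0,0,0]]'; python3 -c "
from h import *
print(env.read_state()['joints'])
for n in('scene','top'): cv2.imwrite(f'pics/{n}12.png',viewer.grab_frame(n)['img'])
a=cv2.imread('pics/scene12.png')[150:290,80:220];cv2.imwrite('pics/s12c.png',cv2.resize(a,None,fx=4,fy=4,interpolation=cv2.INTER_CUBIC))
"
```

```text
time_s: 24.03
tool_pos: [0.5352, -0.2432, 0.2667]
tool_rot: [-179.8, -0.0, 90.0]
force: [0.8, -0.2, -1.3]
opening: 0.256
time_s: 24.78
tool_pos: [0.5673, -0.3404, 0.2686]
tool_rot: [-180.0, -0.1, 90.1]
force: [-0.4, -0.2, -1.5]
opening: 0.255
[ 31.78779763  26.71269492  -4.4092416   85.78754653   2.09451049
  67.623705   117.1750443 ]
```

View pics/s12c.png

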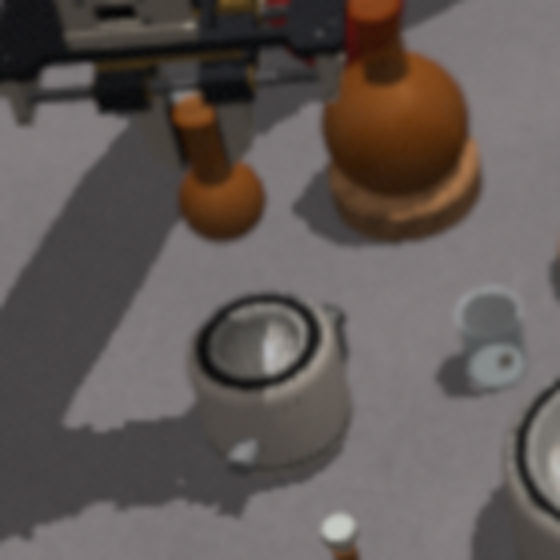

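```bash
python3 -c "
from h import *
s=env.read_state();print(s['tool_pos'])
print(ray('scene',(135.5,199.75),s['tool_pos'][2]-.0505))
print(ray('scene',(144.75,235),.09))"
```

```text
[ 0.56739462 -0.34077574  0.2689592 ]
[ 0.56907366 -0.33964091]
[ 0.56732436 -0.34146977]
```

```bash
python3 -m creep '[[-0.15,-0.05,0.5,0,0,0],[-0.15,-0.05,2,0,0,0],[-0.15,-0.05,4,0,0,0],[-0.15,-0.05,6,0,0,0],[-0.15,-0.05,8,0,0,0],[-0.15,-0.05,9.5,0,0,0],[-0.15,-0.05,10.5,0,0,0],[-0.15,-0.05,11,0,0,0],[-0.15,-0.05,11.3,0,0,0],[-0.15,-0.05,11.3,0,0,0]]'; python3 -m creep '[[0,0,0.2,0,0,0],[0,0,0.4,0,0,0],[0,0,0.6,0,0,0],[0,0,0.75,0,0,0],[0,0,0.9,0,0,0],[0,0,1.0,0,0,0],[0,0,1.1,0,0,0],[0,0,1.1,0,0,0]]'
```

```text
time_s: 25.82
tool_pos: [0.5667, -0.3437, 0.1556]
tool_rot: [-180.0, -0.0, 90.0]
force: [0.6, 0.1, -1.8]
opening: 0.256
time_s: 26.48
tool_pos: [0.5674, -0.3429, 0.1453]
tool_rot: [179.9, -0.0, 90.1]
force: [0.5, 2.1, 2.8]
opening: 0.252
```

```bash
python3 -m creep '[[0.05,0,0.05,0,0,0],[0.1,0,0.1,0,0,0],[0.1,0,0.15,0,0,0],[0.1,0,0.15,0,0,0]]'
```

```text
time_s: 26.82
tool_pos: [0.5676, -0.3425, 0.1449]
tool_rot: [179.9, 0.0, 90.0]
force: [-1.9, 3.0, 8.9]
opening: 0.257
```

```bash
python3 -m creep '[[0.1,-0.05,0,0,0,0],[0.1,-0.05,0,0,0,0]]'; python3 -m creep '[[0,0,0,0,0,0],[0,0,0,0,0,0],[0,0,0,0,0,0],[0,0,0,0,0,0],[0,0,0,0,0,0],[0,0,0,0,0,0],[0,0,0,0,0,0],[0,0,0,0,0,0],[0,0,0,0,0,0],[0,0,0,0,0,0]]' 0; python3 -c "
from h import *
for n in('scene','top'): cv2.imwrite(f'pics/{n}13.png',viewer.grab_frame(n)['img'])
a=cv2.imread('pics/scene13.png')[150:290,80:220];cv2.imwrite('pics/s13c.png',cv2.resize(a,None,fx=4,fy=4,interpolation=cv2.INTER_CUBIC))
"
```

```text
time_s: 26.98
tool_pos: [0.5673, -0.3422, 0.1448]
tool_rot: [179.8, 0.1, 90.0]
force: [0.6, 1.0, 7.1]
opening: 0.252
time_s: 27.82
tool_pos: [0.5662, -0.3416, 0.1432]
tool_rot: [-180.0, -0.0, 90.0]
force: [-0.1, -0.1, 0.1]
opening: 0.934
```

View pics/s13c.png

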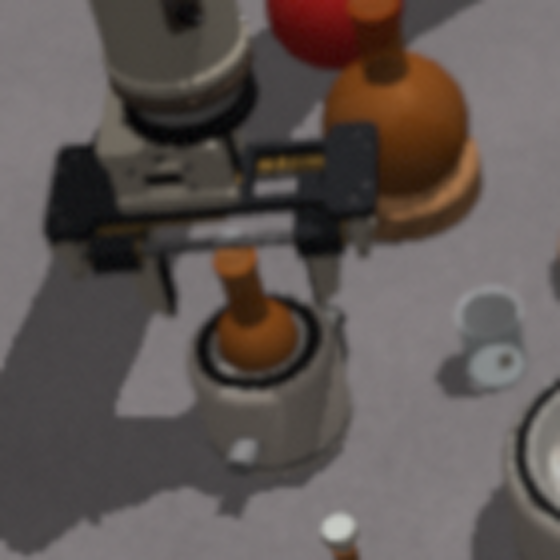

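Flask50 is seated at crop (258,330). Last is flask500.

```bash
python3 -m creep '[[0,0,-1,0,0,0],[0,0,-3,0,0,0],[0,0,-6,0,0,0],[0,0,-9,0,0,0],[0,0,-12,0,0,0],[0,0,-14,0,0,0],[0,0,-15,0,0,0]]' 0; python3 -m creep '[[8,-21.4,0,0,0,0],[8,-21.4,0,0,0,0],[8,-21.4,0,0,0,0],[8,-21.4,0,0,0,0],[8,-21.4,0,0,0,0],[8,-21.4,0,0,0,0],[8,-21.4,0,0,0,0],[8,-21.4,0,0,0,0],[8,-21.4,0,0,0,0],[8,-21.4,0,0,0,0]]'; python3 -c "
from h import *
print(env.read_state()['joints'],env.read_state()['tool_pos'])
for n in('scene','top'): cv2.imwrite(f'pics/{n}14.png',viewer.grab_frame(n)['img'])
a=cv2.imread('pics/scene14.png')[50:220,90:280];cv2.imwrite('pics/s14c.png',cv2.resize(a,None,fx=3,fy=3,interpolation=cv2.INTER_CUBIC))
"
```

```text
time_s: 28.5
tool_pos: [0.5676, -0.3424, 0.2982]
tool_rot: [179.7, 0.2, 90.0]
force: [0.3, -1.1, 0.3]
opening: 0.998
time_s: 29.33
tool_pos: [0.3533, -0.2619, 0.2933]
tool_rot: [180.0, 0.0, 90.1]
force: [0.5, 0.6, 1.1]
opening: 0.998
[ 36.82253516   2.03740331  -3.85376989 114.30539479   0.1402913
  63.63102685 122.96571328] [ 0.35332693 -0.26192863  0.29328117]
```

View pics/s14c.png

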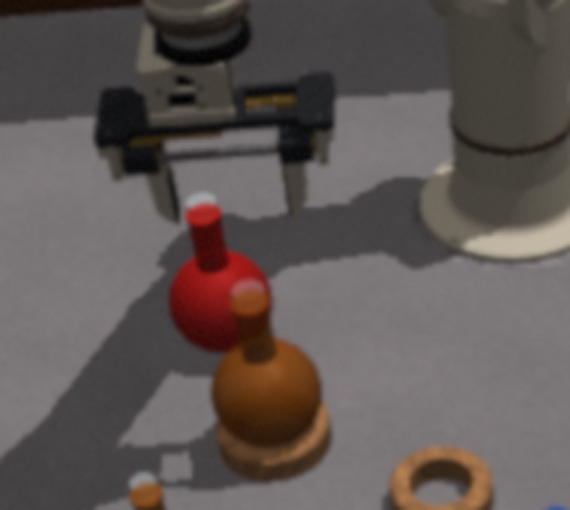

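```bash
python3 -m creep '[[0,-0.1,2,0,0,0],[0,-0.1,4.5,0,0,0],[0,-0.1,7,0,0,0],[0,-0.1,9.5,0,0,0],[0,-0.1,11.5,0,0,0],[0,-0.1,12.8,0,0,0],[0,-0.1,13.4,0,0,0],[0,-0.1,13.6,0,0,0],[0,-0.1,13.6,0,0,0],[0,-0.1,13.6,0,0,0]]' 0 50; python3 -m creep '[[0,0,0,0,0,0],[0,0,0,0,0,0],[0,0,0,0,0,0],[0,0,0,0,0,0],[0,0,0,0,0,0],[0,0,0,0,0,0],[0,0,0,0,0,0],[0,0,0,0,0,0],[0,0,0,0,0,0],[0,0,0,0,0,0],[0,0,0,0,0,0],[0,0,0,0,0,0]]' 255 50; python3 -m creep '[[0,0,-0.5,0,0,0],[0,0,-1.5,0,0,0],[0,0,-3,0,0,0],[0,0,-5,0,0,0],[0,0,-7.5,0,0,0],[0,0,-10,0,0,0],[0,0,-12.5,0,0,0],[0,0,-15,0,0,0],[0,0,-16.5,0,0,0],[0,0,-17,0,0,0],[0,0,-17,0,0,0]]' ; python3 -c "
from h import *
for n in('scene','top'): cv2.imwrite(f'pics/{n}15.png',viewer.grab_frame(n)['img'])
"
```

```text
time_s: 30.27
tool_pos: [0.3519, -0.2621, 0.1578]
tool_rot: [179.9, 0.0, 90.0]
force: [1.2, -0.7, 1.0]
opening: 1.0
time_s: 31.27
tool_pos: [0.3512, -0.262, 0.1573]
tool_rot: [180.0, 0.0, 90.0]
force: [-0.4, -1.4, 0.1]
opening: 0.344
time_s: 32.18
tool_pos: [0.3515, -0.2617, 0.3286]
tool_rot: [179.9, 0.1, 90.0]
force: [-0.1, 0.4, -4.9]
opening: 0.343
```

View pics/scene15.png

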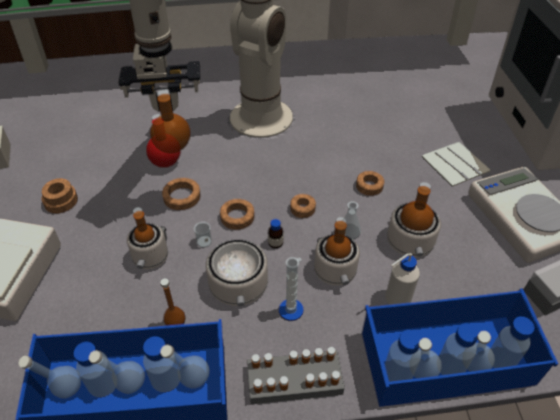

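```bash
python3 -m creep '[[0.4,0.8,0,0,0,0],[1.1,2.4,0,0,0,0],[2.2,5,0,0,0,0],[3.6,8,0,0,0,0],[5,11,0,0,0,0],[6.3,14,0,0,0,0],[7.7,17,0,0,0,0],[9,20,0,0,0,0],[10.4,23,0,0,0,0],[11.7,26,0,0,0,0],[13,28.8,0,0,0,0],[13.8,30.6,0,0,0,0]]'; python3 -m creep '[[0.4,1,0,0,0,0],[0.7,1.5,0,0,0,0],[0.7,1.6,0,0,0,0],[0.7,1.6,0,0,0,0],[0.7,1.6,0,0,0,0]]'; python3 -c "
from h import *
print(env.read_state()['joints'],env.read_state()['tool_pos'])
for n in('scene','top'): cv2.imwrite(f'pics/{n}16.png',viewer.grab_frame(n)['img'])
a=cv2.imread('pics/scene16.png')[160:310,160:320];cv2.imwrite('pics/s16c.png',cv2.resize(a,None,fx=4,fy=4,interpolation=cv2.INTER_CUBIC))
"
```

```text
time_s: 33.28
tool_pos: [0.6595, -0.1197, 0.3243]
tool_rot: [-179.9, -0.2, 90.2]
force: [0.6, -0.0, -3.9]
opening: 0.34
time_s: 33.7
tool_pos: [0.6722, -0.1175, 0.3265]
tool_rot: [-179.9, 0.0, 90.0]
force: [0.2, -0.2, -4.5]
opening: 0.341
[ 16.16650613  27.34106164 -12.70474093  77.85901548   6.01924537
  75.54467213  93.2754676 ] [ 0.67222464 -0.11745784  0.32654662]
```

View pics/s16c.png

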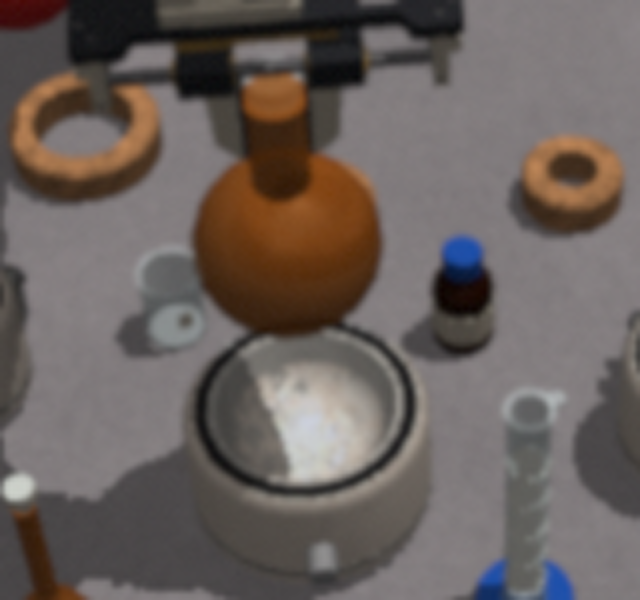

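```bash
python3 -c "
from h import *
s=env.read_state();print(s['tool_pos'])
print(ray('scene',(232,220.5),s['tool_pos'][2]-.0895))
print(ray('scene',(236.25,261.75),.09))"
```

```text
[ 0.67233241 -0.11766612  0.32728802]
[ 0.67601811 -0.11788281]
[ 0.67533652 -0.11724551]
```

```bash
python3 -m creep '[[0.05,0,0.5,0,0,0],[0.05,0,2,0,0,0],[0.05,0,4,0,0,0],[0.05,0,6,0,0,0],[0.05,0,8,0,0,0],[0.05,0,10,0,0,0],[0.05,0,11.5,0,0,0],[0.05,0,12.2,0,0,0],[0.05,0,12.6,0,0,0],[0.05,0,12.7,0,0,0],[0.05,0,12.7,0,0,0]]'; python3 -m creep '[[0,0,0.2,0,0,0],[0,0,0.4,0,0,0],[0,0,0.6,0,0,0],[0,0,0.75,0,0,0],[0,0,0.9,0,0,0],[0,0,1.0,0,0,0],[0,0,1.1,0,0,0],[0,0,1.1,0,0,0]]'
```

```text
time_s: 34.82
tool_pos: [0.6736, -0.1162, 0.201]
tool_rot: [179.9, 0.0, 90.0]
force: [0.0, 0.8, -3.9]
opening: 0.34
time_s: 35.48
tool_pos: [0.6728, -0.1161, 0.1892]
tool_rot: [-180.0, 0.0, 90.0]
force: [-1.4, 0.3, -3.6]
opening: 0.342
```

```bash
python3 -m creep '[[0,-0.05,0.05,0,0,0],[0,-0.05,0.1,0,0,0],[0,-0.05,0.15,0,0,0],[0,-0.05,0.2,0,0,0],[0,-0.05,0.25,0,0,0],[0,-0.05,0.25,0,0,0]]'
```

```text
time_s: 35.98
tool_pos: [0.6731, -0.1162, 0.189]
tool_rot: [179.9, 0.0, 90.0]
force: [-4.8, 0.3, 8.1]
opening: 0.335
```

```bash
python3 -m creep '[[0,-0.1,0,0,0,0],[0,-0.15,0.05,0,0,0],[0,-0.15,0.1,0,0,0],[0,-0.15,0.1,0,0,0]]'
```

```text
time_s: 36.32
tool_pos: [0.6723, -0.1163, 0.1887]
tool_rot: [179.8, 0.0, 90.0]
force: [-4.0, 0.5, 10.7]
opening: 0.341
```

```bash
python3 -m creep '[[0,-0.05,0,0,0,0],[0,-0.05,0,0,0,0],[0,-0.05,0,0,0,0],[0,-0.05,0,0,0,0],[0,-0.05,0,0,0,0],[0,-0.05,0,0,0,0],[0,-0.05,0,0,0,0],[0,-0.05,0,0,0,0],[0,-0.05,0,0,0,0],[0,-0.05,0,0,0,0]]' 0;python3 -m creep '[[0,0,-1,0,0,0],[0,0,-3,0,0,0],[0,0,-6,0,0,0],[0,0,-9,0,0,0],[0,0,-12,0,0,0],[0,0,-14,0,0,0],[0,0,-15,0,0,0]]' 0; python3 -m creep '[[0,-20,0,0,0,0],[0,-20,0,0,0,0],[0,-20,0,0,0,0],[0,-20,0,0,0,0],[0,-20,0,0,0,0],[0,-20,0,0,0,0],[0,-20,0,0,0,0],[0,-20,0,0,0,0],[0,-20,0,0,0,0]]';  python3 -c "
from h import *
for n in('scene','top'): cv2.imwrite(f'pics/{n}17.png',viewer.grab_frame(n)['img'])
a=cv2.imread('pics/scene17.png')[170:320,110:450];cv2.imwrite('pics/s17c.png',cv2.resize(a,None,fx=2.35,fy=2.35,interpolation=cv2.INTER_CUBIC))
"
```

```text
time_s: 37.15
tool_pos: [0.6706, -0.1161, 0.1856]
tool_rot: [-180.0, -0.0, 90.0]
force: [-0.3, 0.3, -0.1]
opening: 0.988
time_s: 37.73
tool_pos: [0.6721, -0.1162, 0.3408]
tool_rot: [179.6, 0.1, 90.0]
force: [-0.1, -0.2, -0.2]
opening: 1.0
time_s: 38.48
tool_pos: [0.4719, -0.116, 0.3359]
tool_rot: [179.9, -0.0, 90.0]
force: [-0.2, -0.5, -0.1]
opening: 1.004
```

View pics/s17c.png

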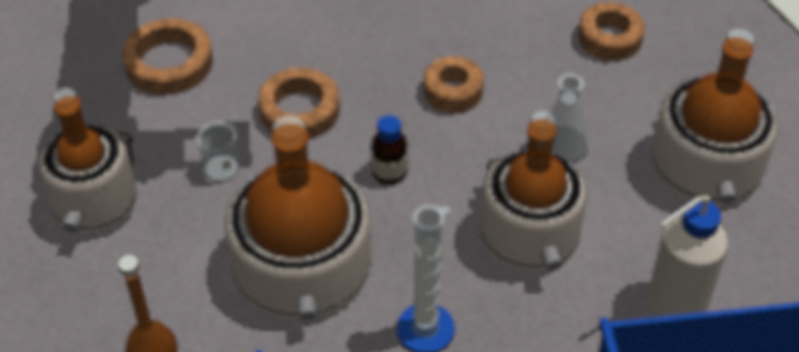

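View pics/top17.png

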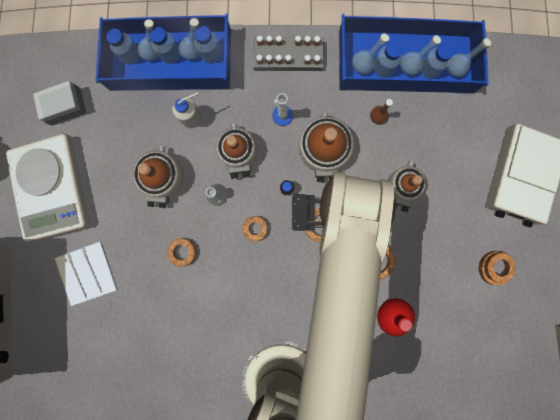

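```bash
python3 -c "
from h import *
for n in('scene','top'):
  im=cv2.imread(f'pics/{n}17.png')
  big=cv2.resize(im,None,fx=3,fy=3,interpolation=cv2.INTER_CUBIC)
  tiles=[]
  for x,y,z in [(.567,-.342,.1813),(.660,.1305,.1908),(.5855,.350,.208),(.672,-.1165,.2244)]:
    p=proj(n,(x,y,z))*3+1; p=[int(round(v)) for v in p]
    cv2.drawMarker(big,p,(0,255,0),0,9,1); tiles.append(big[max(p[1]-80,0):p[1]+110,p[0]-90:p[0]+90][:190])
  cv2.imwrite(f'pics/chk_{n}.png',np.hstack(tiles))
a=np.vstack([cv2.imread('pics/chk_scene.png'),cv2.imread('pics/chk_top.png')]);cv2.imwrite('pics/chk.png',a)
"
```

```text
(no output)
```

View pics/chk.png

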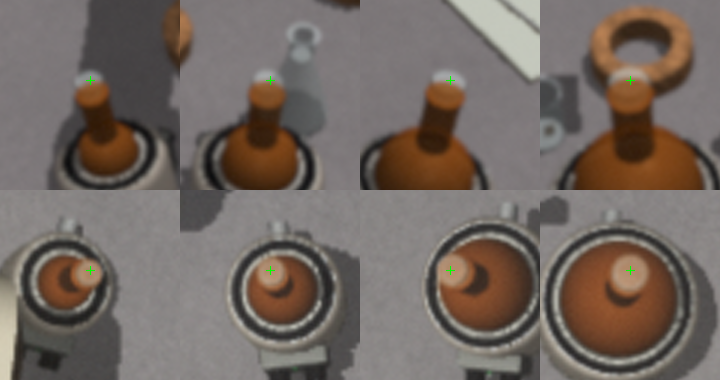

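The seated stopper-top predictions land on all four stoppers in both views, within 1–2 px. I'm handing in.

```bash
python3 -c "
from workcell import env
env.sign_off()"
```

```text
the job is handed in; nothing more can be done
```

All four amber flasks are in the mantles of their own sizes, upright and released, and the job was handed in at about 38.6 s of the 99 s.

- **Placing:** I lifted each flask off its cork ring by the neck and lowered it slowly until the wrist force showed it touching the nest. On release each one sat within about 1–2 mm of its expected seated height, and the measured wrist force changed by no more than about 15 N.
- **Final check:** With the arm clear, I marked in both camera images where each stopper top should be if its flask is fully seated. All four marks landed on the stoppers to within about 1–2 px, a few millimetres.
- **Bystanders:** The conical flask, measuring cylinder and red flask look upright and in place in the last pictures; I judged this by eye and did not measure them again.
- **Disagreements:** The two cameras differed by 1–8 mm in x at the start, so I averaged them. On first contact the flasks were 1–2 mm off centre, which I corrected from the side force before letting go.
- **Slow first grip:** The gripper had not finished closing on flask100 when I began to lift. A picture then showed the grip at the right height, and I gave the later grips more time.

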